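# Clamp a glued strip: to touch, then a quarter turn

## Robot

A 7-joint arm with a two-finger parallel gripper is mounted at the origin on a cart in front of the work surface, level with it; the furniture and walls round the work are solid. World frame = base frame: x ahead of the robot, y to its left, z up, the work surface at z = 0. Lengths are in m, angles in rad, forces in N, time in s.
With the tool pointing down it reaches from about 0.4 to 0.925 m from the base axis. Payload 4.1 kg.
Tool frame: the origin (TCP) lies between the finger pads; the fingertips stand 14 mm ahead of it and the grasp point (between the pads) lies 5 mm behind it; z points along the fingers, y is the line along which they close (so a half turn about z gives the same grasp; the last joint's range is limited). The gripper opens to 85 mm and grips with 20 to 120 N. Pads are 22 mm wide; open, the fingers measure 114 mm over their backs; the gripper's body (76 mm by 85 mm) begins 54 mm behind the grasp point. The pads swing forward as they close: fully open they stand 13 mm farther back than shut.
Start: joints at [-1.279, 0.398, 0.045, 1.537, -0.019, 1.207, -0.051], TCP at [0.248, 0.601, 0.245] pointing down, gripper open.
Joint ranges: [-2.82, 2.82], [-0.49, 2.23], [-1.37, 1.46], [0, 2.46], [-1.36, 4.5], [0.23, 2], [-2.94, 2.94]. Speed limits (rad/s): [2.57, 2.57, 3.14, 3.14, 3.14, 3.14, 3.14].

## Interface

Orientations are given as a unit quaternion [x, y, z, w].
In Python, from rig import bot gives the robot as it stands. The module is installed in compiled form; this text tells all that it offers.
- The arm moves only by the shell command python3 -m jog 'ROWS' [FORCE]. ROWS is JSON, a list that holds one entry, the list of rows, each a list of 5 numbers: the finger opening in mm, from 0 to 85.4, then the shift along the tool's x, y, z in units of 25 mm (1.0 is 25 mm), then the turn about the tool's z in degrees. In form: [[[fingers, tx, ty, tz, turn], ...]]. A call has exactly 8 rows; each row shifts and turns the commanded pose from where the row before left it, along the tool's axes as they then stand; what a row does not reach is not made up. A row lasts 1/12 s, in which the tool goes at most 41.7 mm and 7.16 degrees, less where a joint would pass 70% of its speed; a pose out of reach is approached as far as the arm can. A call is refused whole if a number of a shift passes 1 or a number of a turn 7.16, either way. A call with a gripper value outside its range is refused whole. The fingers move at their own pace and stop on an object; FORCE is the grip in N (left out, the last holds). Time passes only in rows, so rows that do not move let the fingers close, or fill a call up. It gives the time, the measured TCP pose, the force, the opening and the grip force at its end, in the units of the state.
- bot.read_state(): the state, without advancing time (a new reading comes with each control period).
- bot.read_camera(name): name is "side" or "top" or "wrist"; returns a dict with "color" (400x640x3 uint8, red, green, blue), "intrinsics" (3x3 intrinsics, pixels), "dist" ([k1, k2, p1, p2, k3] as OpenCV has them; the pictures are not rectified), "xyz" and "rotation" of the camera in the world; the wrist camera has in their place "mount" (4x4, takes a point from camera to tool coordinates, whose origin is the TCP and whose axes are the flange's). Camera axes: x right, y down, z forward; pixel columns grow to the right and rows downward; lengths in m; the calibration is good to about 2 mm. A picture is of the moment at which its call begins: read the wrist's pose just before it. There is no depth.
- bot.sign_off(): hands the job in; it is judged then, once.
The state is a dict: "clock": time; "joint_positions": joint angles; "qd": joint speeds; "joint_efforts": joint torques, N m; "eef_pos": TCP position; "tool_rot": TCP orientation; "force": force on the tool from outside, world axes, zero at the start; "ft_torque": the same for the moment, N m; "finger_gap": finger opening in m; "gripper_force": force on a finger pad.
Only numpy, scipy, OpenCV 4.12 (cv2) and the standard library are available. Lean on these libraries where they do the work, as an engineer would, in place of code of your own. Each camera call takes 0.05 s, during which the arm holds its last target. There are 200 camera calls.

## Task

Slide the freshly glued plywood strip lengthwise into the guides of the small bench clamp until its end is home against the end stop, without ramming it. Then turn the clamp's knob clockwise until the foot just touches the strip and add a quarter turn more, no further, so that the glue is not squeezed out; leave the strip clamped there and let go.

Things in the scene. Friction and masses are not known exactly. Their poses are not given: they have to be found in the camera images.
- strip: loose strip of light plywood glued from two layers, 120 (x) x 26 (y) x 16 (z) mm, 35 g, lying flat; origin at the centre of its underside, x along its length; both ends are alike
- clamp_bed: fixed grey base plate of the clamp, 84 mm wide (y), 12 mm high, x = -110 to +65 mm; origin on the table under the axis of the clamp screw, x along the strip's channel, pointing from the open mouth to the end stop. Its top at z = 12 mm carries the strip; a strip that is home lies with its middle at x = -40, y = 0 mm
- guide_mouth (a point): point on the bed's top, mid-channel, at x = -54 mm of the bed, where the two dark guide rails begin (axes as the bed). The rails are 7 mm high; their mouth is about 38 mm wide and narrows over 16 mm to 29.6 mm, then runs straight to the end stop. In front of the mouth the bed is flat and open
- end_stop: fixed steel end stop on the bed, 10 x 32 mm, z = 12 to 28 mm; origin and axes as those of clamp_bed; its face towards the mouth is at x = +20 mm
- clamp_head: fixed grey column (x = 35 to 59 mm, 34 mm wide) with an arm that overhangs the channel (x = -17 to +59 mm, 30 mm wide, z = 46 to 62 mm) and carries the screw. The load of the foot on the strip always pulls the knob anticlockwise; when a turning hand stops, the friction it feels may reverse. Origin and axes as those of clamp_bed
- foot_axis (a point): fixed point on the screw axis at the arm's underside, z = 46 mm; below it hangs the sprung round foot, 20 mm across. At the start the foot hangs 3 to 9 mm above where the strip's top will be: how far is not measured and must be felt. It goes down 4 mm per radian of clockwise turn. A quarter turn past the touch presses with about 43 N, each radian more or less is 10 N
- knob_top (a point): top centre of the black knob, 95 mm above the table: a bar grip 46 mm long (this point's x), 12 thick (y), 25 high, above the arm. It turns at constant height; clockwise from above lowers the foot. Turning free takes an even 0.20 N m; at the touch that rises by 0.11 N m within about 0.2 rad (the foot's spring is preloaded), then by 0.04 N m per radian. It stays where it is left
Things that resemble listed ones, but are neither listed nor needed, are in the scene too. Several things look just like the strip: the one meant starts farthest to the robot's right.

How it is judged:
By the outcome, as a careful person would: the job done as asked, in the order asked, and still so for the second after the job is handed in, with the robot touching nothing.
It also fails if it takes over 67 s, if anything falls off the work surface, if the arm or the gripper's body presses on something with over 40 N, if the wrist force passes 120 N, or if a joint passes its speed limit or range.

## Working session

There is one attempt and no reset: what is moved stays moved. The work goes in short steps, Python scripts to look and compute and a shell command to move; the robot and the scene stay as the last step left them, time stands still between calls to the robot, and variables do not carry over. Pictures are saved under pics/ and viewed, at most 10 in all, crops included, and the job is handed in when it is done.

```bash
mkdir -p pics
python3 - <<'E'
from rig import bot
import cv2,json,numpy as np
s=bot.read_state(); print({k:np.round(v,3).tolist() for k,v in s.items()})
for n in ("top","side"):
    c=bot.read_camera(n); cv2.imwrite(f"pics/{n}0.png",c["color"][:,:,::-1])
    print(n,np.array(c["intrinsics"]).tolist(),c["dist"],np.round(c["xyz"],3),np.round(c["rotation"],3).tolist())
print(bot.read_camera("wrist")["mount"])
E
```

```text
{'clock': 0.0, 'joint_positions': [-1.279, 0.399, 0.045, 1.538, -0.019, 1.207, -0.051], 'qd': [-0.0, 0.0, 0.001, -0.001, -0.002, 0.001, 0.002], 'joint_efforts': [-0.0, -47.513, 1.365, -25.422, 0.012, 0.01, 0.0], 'eef_pos': [0.247, 0.6, 0.244], 'tool_rot': [0.194, 0.981, -0.001, -0.0], 'force': [0.077, 0.504, 0.263], 'ft_torque': [0.022, 0.006, 0.014], 'gripper_force': 0.0, 'finger_gap': 0.085}
top [[416.0481350562379, 0.0, 314.96166068966744], [0.0, 416.0481350562379, 195.76950212289532], [0.0, 0.0, 1.0]] [-0.02966317  0.          0.          0.          0.        ] [0.418 0.007 1.204] [0.715, -0.697, 0.034, -0.043]
side [[427.241099953626, 0.0, 313.3523838543288], [0.0, 427.241099953626, 190.8499024401517], [0.0, 0.0, 1.0]] [-0.01485471  0.          0.          0.          0.        ] [ 0.371 -0.811  0.461] [0.828, -0.092, 0.05, -0.552]
[[ 5.61296852e-05 -9.51194223e-01 -3.08592851e-01  7.90091087e-02]
 [ 9.99999976e-01  1.18473441e-04 -1.83288655e-04 -9.44616532e-04]
 [ 2.10903167e-04 -3.08592834e-01  9.51194207e-01 -1.28870926e-01]
 [ 0.00000000e+00  0.00000000e+00  0.00000000e+00  1.00000000e+00]]
```

View pics/top0.png

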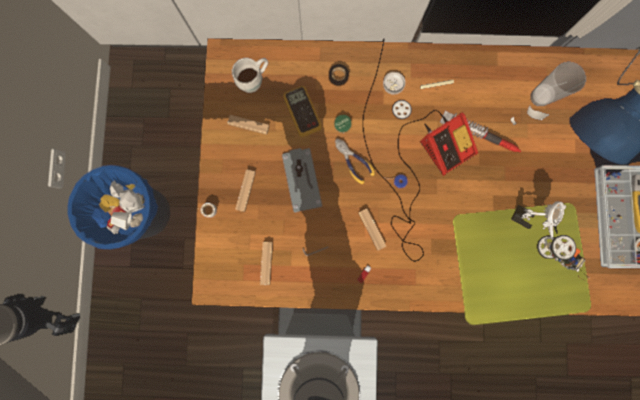

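View pics/side0.png

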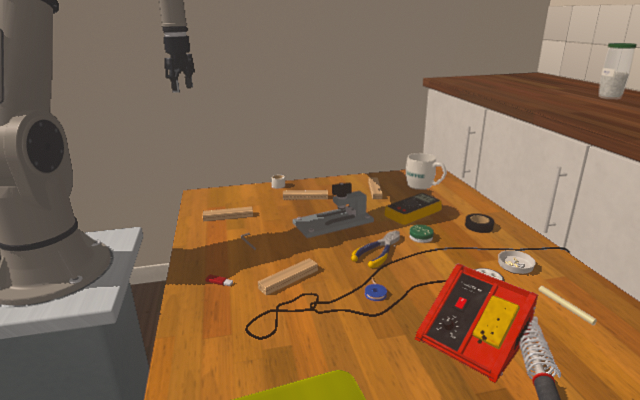

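The strip candidates in the top picture are at (248,125), (245,189), (266,261) and (372,228). The last is farthest to the robot's right (image right is -y), and in the side picture it is at (290,276). The clamp is at (300,180) in top and (335,215) in side. I'll confirm this in one enlarged crop.

```bash
cat > h.py <<'E'
import numpy as np,cv2
from scipy.spatial.transform import Rotation as R
from scipy.optimize import least_squares
def proj(P,c):
    r=R.from_quat(c["rotation"]).as_matrix()
    rv=cv2.Rodrigues(r.T)[0]; t=-r.T@np.asarray(c["xyz"])
    return cv2.projectPoints(np.float64(P).reshape(-1,3),rv,t,np.float64(c["intrinsics"]),np.float64(c["dist"]))[0][:,0]
def wrist(bot):
    s=bot.read_state(); c=dict(bot.read_camera("wrist")); r=R.from_quat(s["tool_rot"]); m=np.asarray(c["mount"])
    c["xyz"]=np.asarray(s["eef_pos"])+r.apply(m[:3,3]); c["rotation"]=(r*R.from_matrix(m[:3,:3])).as_quat(); return c
def tri(obs): # [(cam,uv),...]
    f=lambda p:np.concatenate([proj(p,c)[0]-uv for c,uv in obs])
    return least_squares(f,[.5,0,.02]).x
def place(L,x,y,z,a):
    L=np.float64(L).reshape(-1,3);k,s=np.cos(a),np.sin(a)
    return np.c_[L[:,0]*k-L[:,1]*s+x,L[:,0]*s+L[:,1]*k+y,L[:,2]+z]
E
python3 - <<'E'
import cv2,numpy as np
a=cv2.imread("pics/top0.png");b=cv2.imread("pics/side0.png")
A=cv2.resize(a[140:260,270:400],None,fx=4,fy=4,interpolation=cv2.INTER_CUBIC)[:, :400+120]
B=cv2.resize(b[175:300,250:385],None,fx=4,fy=4,interpolation=cv2.INTER_CUBIC)
cv2.imwrite("pics/cropA.png",A);cv2.imwrite("pics/cropB.png",B)
E
```

```text
(no output)
```

View pics/cropA.png

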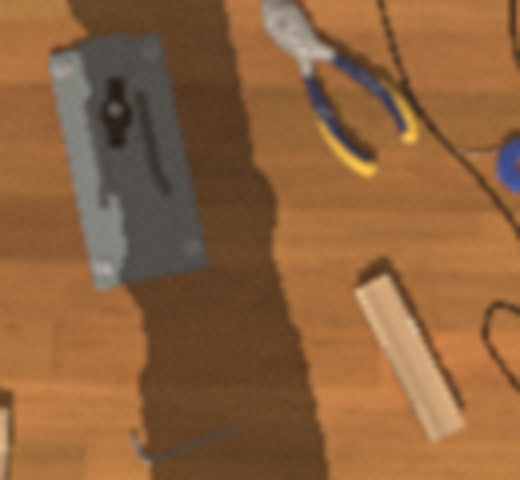

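View pics/cropB.png

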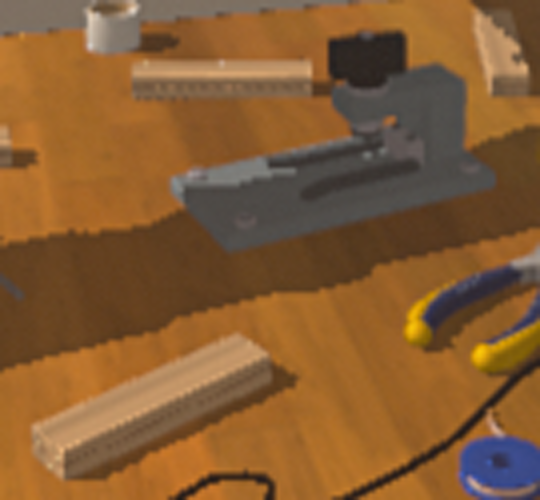

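Confirmed: the strip is the plain light bar at crop A (410,358), i.e. top px (372,229). It is the rightmost one. The clamp's mouth faces the robot, with its knob at crop A (116,112).

```bash
cat > cams.py <<'E'
import numpy as np
from rig import bot
E
python3 - <<'E'
from h import *
from rig import bot
T=bot.read_camera("top");S=bot.read_camera("side")
A=lambda p:np.float64(p)/4+[270,140]-.4; B=lambda p:np.float64(p)/4+[250,175]-.4
def fit(LT,pt,LS,ps,x0):
    f=lambda q:np.r_[(proj(place(LT,*q),T)-A(pt)).ravel(),(proj(place(LS,*q),S)-B(ps)).ravel()]
    r=least_squares(f,x0); print(np.round(r.x,4),np.degrees(r.x[3]).round(2)); print(np.round(r.fun.reshape(-1,2),1).tolist()); return r.x
h,w=.06,.013;c=[[h,w,.016],[h,-w,.016],[-h,-w,.016],[-h,w,.016]]
fit(c,[(355,292),(388,275),(465,423),(432,441)],c,[(238,335),(270,360),(65,450),(35,432)],[.4,-.1,0,.4])
b=[[-.11,.042,.012],[-.11,-.042,.012],[.065,.042,.012],[.065,-.042,.012]]; k=[[0,0,.095]]
fit(b+k,[(98,288),(210,264),(52,55),(160,36),(116,109)],[b[0],b[1],b[3]]+k,[(172,180),(238,235),(495,174),(368,34)],[.5,.05,0,.2])
k=tri([(T,A((116,109))),(S,B((368,34)))]);print("knob",k)
E
```

```text
[ 0.4569 -0.1411 -0.0013  0.4927] 28.23
[[-0.1, -0.5], [-0.2, -0.3], [-0.0, 0.3], [0.1, -0.0], [-0.1, 0.0], [0.6, -0.9], [-0.0, 1.4], [-0.7, -0.5]]
[6.167e-01 6.850e-02 2.000e-04 2.453e-01] 14.06
[[0.0, 0.2], [0.6, -0.1], [-1.1, 0.1], [-0.0, -1.4], [0.2, -0.2], [-0.5, -0.5], [-1.8, 0.9], [1.2, -0.6], [0.3, 0.7]]
knob [0.61602513 0.06905913 0.0967242 ]
```

```bash
cat >> h.py <<'E'
def go(bot,x,y,z,yaw):  # shifts in tool units (at present heading), turn deg
    s=bot.read_state(); r=R.from_quat(s["tool_rot"]); d=r.inv().apply(np.array([x,y,z])-s["eef_pos"])/.025
    X=r.apply([1,0,0]); a=np.degrees(np.arctan2(X[1],X[0])); t=-((yaw-a+180)%360-180)
    print("t",s["clock"],"pos",np.round(s["eef_pos"],4),"yaw",round(a,2),"q7",round(s["joint_positions"][6],2),"tilt",np.round(r.apply([0,0,1])[:2],3))
    print("shift now",np.round(d,2),"turn",round(t,2),"shift after turn",np.round(R.from_euler('z',-t,degrees=True).apply(d),2))
E
python3 -m jog '[[[60,0,0,0,-6.3],[60,0,0,0,-6.3],[60,0,0,0,-6.3],[60,0,0,0,-6.3],[60,0,0,0,-6.3],[60,0,0,0,-6.3],[60,0,0,0,-6.3],[60,0,0,0,-6.3]]]' 
python3 -m jog '[[[60,0,-1,0,0],[60,0,-1,0,0],[60,0,-1,0,0],[60,0,-1,0,0],[60,0,-1,0,0],[60,0,-1,0,0],[60,0,-1,0,0],[60,0,-1,0,0]]]'
python3 -m jog '[[[60,0,-1,0,0],[60,0,-1,0,0],[60,0,-1,0,0],[60,0,-1,0,0],[60,0,-1,0,0],[60,0,-1,0,0],[60,0,-1,0,0],[60,0,-1,0,0]]]'
python3 -c "
from h import *;from rig import bot
go(bot,.46,-.14,.14,208.2)"
```

```text
clock: 0.92
eef_pos: [0.2476, 0.6009, 0.2452]
tool_rot: [-0.245, 0.97, -0.0, -0.0]
force: [0.1, -1.0, 0.3]
finger_gap: 0.0599
gripper_force: 0.0
clock: 1.58
eef_pos: [0.3419, 0.4232, 0.2453]
tool_rot: [-0.242, 0.97, 0.0, 0.0]
force: [0.3, 1.3, -0.7]
finger_gap: 0.0601
gripper_force: 0.0
clock: 2.25
eef_pos: [0.4358, 0.2467, 0.2454]
tool_rot: [-0.242, 0.97, 0.0, 0.0]
force: [1.3, 0.9, -0.4]
finger_gap: 0.0601
gripper_force: 0.0
t 2.25 pos [0.4358 0.2467 0.2454] yaw -151.99 q7 1.47 tilt [0. 0.]
shift now [  6.41 -14.11   4.21] turn -0.19 shift after turn [  6.46 -14.09   4.21]
```

```bash
python3 -m jog '[[[60,0.4,-0.88,0.26,0],[60,0.4,-0.88,0.26,0],[60,0.4,-0.88,0.26,0],[60,0.4,-0.88,0.26,0],[60,0.4,-0.88,0.26,0],[60,0.4,-0.88,0.26,0],[60,0.4,-0.88,0.26,0],[60,0.4,-0.88,0.26,0]]]'
python3 -m jog '[[[60,0.4,-0.88,0.26,0],[60,0.4,-0.88,0.26,0],[60,0.4,-0.88,0.26,0],[60,0.4,-0.88,0.26,0],[60,0.4,-0.88,0.26,0],[60,0.4,-0.88,0.26,0],[60,0.4,-0.88,0.26,0],[60,0,0,0,0]]]'
python3 -c "
from h import *;from rig import bot
c=wrist(bot);cv2.imwrite('pics/w1.png',c['color'][:,:,::-1])
for z,l in((0,'c'),(.016,'top')):
  h,w=.06,.013;print(np.round(proj(place([[h,w,.016],[h,-w,.016],[-h,-w,.016],[-h,w,.016]],.4569,-.1411,0,.4927),c)).tolist());break
go(bot,.46,-.14,.14,208.2)"
```

```text
clock: 2.92
eef_pos: [0.4474, 0.0537, 0.1931]
tool_rot: [-0.242, 0.97, 0.0, 0.0]
force: [-0.1, -0.1, 0.9]
finger_gap: 0.0596
gripper_force: 0.0
clock: 3.58
eef_pos: [0.457, -0.119, 0.1471]
tool_rot: [-0.239, 0.971, -0.001, -0.001]
force: [-0.4, 0.1, -0.6]
finger_gap: 0.0598
gripper_force: 0.0
[[312.0, 242.0], [284.0, 242.0], [278.0, 111.0], [309.0, 110.0]]
t 3.6333 pos [ 0.4573 -0.1164  0.1473] yaw -152.28 q7 2.31 tilt [-0.001 -0.001]
shift now [ 0.34 -0.89  0.29] turn -0.48 shift after turn [ 0.35 -0.88  0.29]
```

View pics/w1.png

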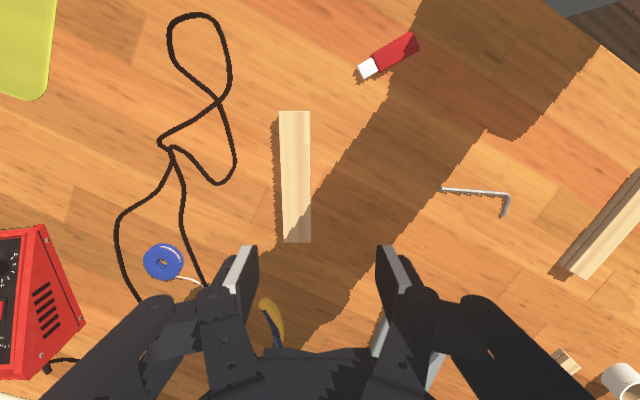

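The strip's top corners are at (279,111), (309,111), (311,242) and (284,242), within 1-2 px of the prediction. The pose is confirmed, so I'll go and grasp it.

```bash
python3 -c "
from h import *;from rig import bot
go(bot,.4234,-.1591,.06,208.23)"
```

```text
t 3.6333 pos [ 0.4573 -0.1164  0.1473] yaw -152.28 q7 2.31 tilt [-0.001 -0.001]
shift now [ 1.99 -0.88  3.5 ] turn -0.51 shift after turn [ 2.   -0.86  3.5 ]
```

```bash
python3 -m jog '[[[55,0.33,-0.14,0.58,-0.5],[55,0.33,-0.14,0.58,0],[55,0.33,-0.14,0.58,0],[55,0.33,-0.14,0.58,0],[55,0.34,-0.15,0.59,0],[55,0.34,-0.15,0.59,0],[55,0,0,0,0],[55,0,0,0,0]]]'
python3 -c "
from h import *;from rig import bot
go(bot,.4234,-.1591,.018,208.23)"
```

```text
clock: 4.3
eef_pos: [0.4241, -0.1558, 0.0601]
tool_rot: [-0.246, 0.969, 0.001, -0.0]
force: [0.6, -0.9, 1.0]
finger_gap: 0.0551
gripper_force: 0.0
t 4.3 pos [ 0.4241 -0.1558  0.0601] yaw -151.48 q7 2.51 tilt [-0.001  0.001]
shift now [ 0.09 -0.11  1.69] turn 0.29 shift after turn [ 0.09 -0.11  1.69]
```

```bash
python3 -m jog '[[[45,0.05,-0.05,0.4,0.3],[45,0.04,-0.06,0.4,0],[45,0,0,0.4,0],[45,0,0,0.3,0],[45,0,0,0.2,0],[45,0,0,0,0],[30,0,0,0,0],[30,0,0,0,0]]]' 30
python3 -m jog '[[[20,0,0,0,0],[20,0,0,0,0],[20,0,0,0,0],[20,0,0,0,0],[20,0,0,0,0],[20,0,0,0,0],[20,0,0,0,0],[20,0,0,0,0]]]' 30
python3 -c "
from h import *;from rig import bot
go(bot,.4234,-.1591,.038,208.23)"
```

```text
clock: 4.97
eef_pos: [0.4239, -0.1602, 0.0179]
tool_rot: [-0.244, 0.97, -0.0, 0.0]
force: [0.4, -0.0, 0.1]
finger_gap: 0.0302
gripper_force: 0.0
clock: 5.63
eef_pos: [0.4241, -0.1602, 0.0182]
tool_rot: [-0.244, 0.97, -0.0, 0.0]
force: [-0.1, -0.2, 5.6]
finger_gap: 0.0252
gripper_force: 30.6
t 5.6333 pos [ 0.4241 -0.1602  0.0182] yaw -151.79 q7 2.57 tilt [ 0.001 -0.   ]
shift now [ 0.    0.05 -0.79] turn -0.02 shift after turn [ 0.    0.05 -0.79]
```

```bash
python3 -m jog '[[[20,0,0,-0.2,0],[20,0,0,-0.4,0],[20,0,0,-0.5,0],[20,0,0,-0.5,0],[20,0,0,-0.4,0],[20,0,0,-0.2,0],[20,0,0,0,0],[20,0,0,0,0]]]'
python3 -c "
from h import *;from rig import bot
go(bot,.4634,.0301,.07,194.06)"
```

```text
clock: 6.3
eef_pos: [0.4236, -0.1599, 0.0729]
tool_rot: [-0.244, 0.97, 0.0, 0.0]
force: [0.5, -0.6, -0.5]
finger_gap: 0.0252
gripper_force: 29.9
t 6.3 pos [ 0.4236 -0.1599  0.0729] yaw -151.77 q7 2.5 tilt [0. 0.]
shift now [-5.    5.94  0.12] turn 14.17 shift after turn [-3.39  6.99  0.12]
```

```bash
python3 -m jog '[[[20,0,0,0,3.5],[20,0,0,0,3.5],[20,0,0,0,3.5],[20,0,0,0,3.7],[20,-0.2,0.4,0,0],[20,-0.3,0.7,0,0],[20,-0.35,0.7,0,0],[20,-0.35,0.7,0,0]]]'
python3 -m jog '[[[20,-0.35,0.7,0,0],[20,-0.35,0.7,0,0],[20,-0.35,0.7,0,0],[20,-0.35,0.7,0,0],[20,-0.35,0.7,0,0],[20,-0.3,0.6,0,0],[20,-0.15,0.3,0,0],[20,0,0,0,0]]]'
python3 -c "
from h import *;from rig import bot
go(bot,.4634,.0301,.07,194.06)
c=wrist(bot);cv2.imwrite('pics/w2.png',c['color'][:,:,::-1])
q=(.6167,.0685,0,.2453)
L=[[-.054,.019,.019],[-.054,-.019,.019],[-.11,.042,.012],[-.11,-.042,.012],[.065,.042,.012],[.065,-.042,.012],[-.023,0,.095],[.023,0,.095],[.02,.016,.028],[.02,-.016,.028]]
print(np.round(proj(place(L,*q),c)).tolist())
"
```

```text
clock: 6.97
eef_pos: [0.4369, -0.0915, 0.072]
tool_rot: [-0.122, 0.993, 0.0, -0.001]
force: [-0.1, 0.4, -0.3]
finger_gap: 0.0255
gripper_force: 29.9
clock: 7.63
eef_pos: [0.4643, 0.0298, 0.0722]
tool_rot: [-0.124, 0.992, 0.0, -0.0]
force: [0.2, 0.2, -0.4]
finger_gap: 0.0249
gripper_force: 29.9
t 7.6333 pos [0.4643 0.0298 0.0722] yaw -165.78 q7 1.83 tilt [-0.001  0.   ]
shift now [0.03 0.02 0.09] turn 0.16 shift after turn [0.03 0.02 0.09]
[[343.0, 351.0], [293.0, 350.0], [376.0, 283.0], [260.0, 282.0], [363.0, 444.0], [272.0, 443.0], [318.0, 494.0], [318.0, 536.0], [337.0, 428.0], [298.0, 428.0]]
```

View pics/w2.png

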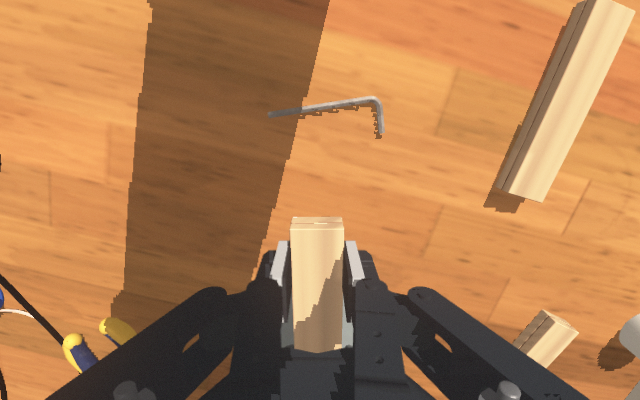

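```bash
python3 -c "
from h import *;from rig import bot
c=wrist(bot);s=bot.read_state();r=R.from_quat(s['tool_rot'])
for zt in (.001,.003):
  P=[[.022,-.013,zt],[.022,.013,zt],[.022,-.013,zt+.016],[.022,.013,zt+.016],[-.05,-.013,zt],[-.05,.013,zt]]
  print(np.round(proj(r.apply(P)+s['eef_pos'],c),1).tolist())
im=cv2.imread('pics/w2.png');cv2.imwrite('pics/w2c.png',cv2.resize(im[200:370,255:385],None,fx=4,fy=3.5*8/7/1,interpolation=cv2.INTER_CUBIC)[:600])
T=cv2.imread('pics/top0.png')
"
```

```text
[[288.5, 227.2], [344.5, 227.2], [291.3, 214.6], [341.8, 214.7], [292.4, 348.7], [340.2, 348.8]]
[[288.9, 225.4], [344.1, 225.5], [291.6, 213.2], [341.5, 213.2], [292.6, 345.9], [339.9, 346.0]]
```

View pics/w2c.png

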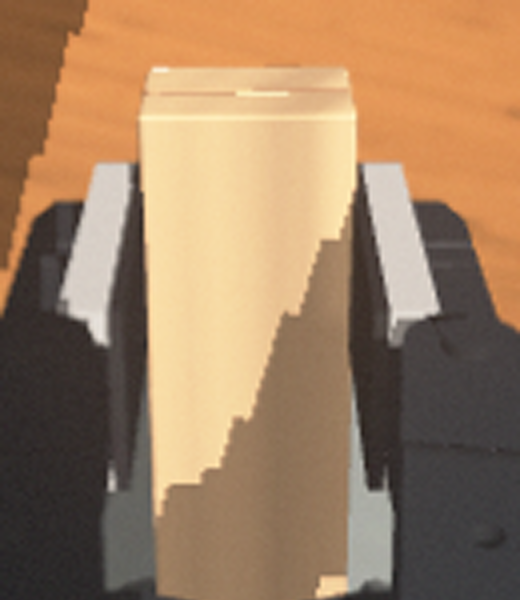

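```bash
cat >> h.py <<'E'
def bed(bot,x,y,z,q=(.6167,.0685,0,.2453)):
    s=bot.read_state(); P=place([[x,y,z]],*q)[0]; go(bot,*P,np.degrees(q[3])+180)
    d=np.asarray(s["eef_pos"])-[q[0],q[1],0]; k,n=np.cos(q[3]),np.sin(q[3]); f=np.asarray(s["force"])
    print("bed xy mm",np.round([1e3*(k*d[0]+n*d[1]),1e3*(k*d[1]-n*d[0])],2),"F bed",np.round([k*f[0]+n*f[1],k*f[1]-n*f[0],f[2]],2),"T",np.round(s["ft_torque"],3),"gap",s["finger_gap"])
E
python3 -m jog '[[[20,0.2,0,0.2,0.1],[20,0.05,0.02,0.3,0],[20,0,0,0.3,0],[20,0,0,0.3,0],[20,0,0,0.2,0],[20,0,0,0.15,0],[20,0,0,0.07,0],[20,0,0,0,0]]]'
python3 -c "
from h import *;from rig import bot
bed(bot,-.120,0,.0325)"
```

```text
clock: 8.4
eef_pos: [0.4579, 0.0268, 0.0343]
tool_rot: [-0.121, 0.993, -0.0, -0.0]
force: [0.7, -0.7, -0.7]
finger_gap: 0.0249
gripper_force: 29.9
t 8.4 pos [0.4579 0.0268 0.0343] yaw -166.09 q7 1.87 tilt [-0.001 -0.   ]
shift now [-1.77  0.08  0.07] turn -0.14 shift after turn [-1.77  0.08  0.07]
bed xy mm [-164.15   -1.94] F bed [ 0.47 -0.79 -0.71] T [-0.006  0.096 -0.013] gap 0.024897311501238653
```

```bash
python3 -m jog '[[[20,0,0.08,0.03,0],[20,0,0,0.02,0],[20,-0.1,0,0.02,0],[20,-0.15,0,0,0],[20,-0.15,0,0,0],[20,-0.15,0,0,0],[20,-0.15,0,0,0],[20,0,0,0,0]]]'
python3 - <<'E'
from h import *;from rig import bot
bed(bot,-.120,0,.0325)
T=bot.read_camera("top");S=bot.read_camera("side")
q=(.6167,.0685,0,.2453)
A=cv2.resize(T["color"][140:225,275:335],None,fx=6,fy=6,interpolation=cv2.INTER_CUBIC)
B=cv2.resize(S["color"][175:247,290:370],None,fx=5.5,fy=5.5,interpolation=cv2.INTER_CUBIC)
o=np.zeros((510,360+440,3),np.uint8);o[:A.shape[0],:360]=A;o[:B.shape[0],360:360+B.shape[1]]=B[:510]
cv2.imwrite("pics/comp1.png",o[:,:,::-1])
E
```

```text
clock: 9.07
eef_pos: [0.476, 0.0334, 0.0333]
tool_rot: [-0.121, 0.993, 0.0, 0.001]
force: [-0.7, -0.3, -0.9]
finger_gap: 0.0255
gripper_force: 29.9
t 9.0667 pos [0.476  0.0334 0.0333] yaw -166.07 q7 1.87 tilt [0.002 0.   ]
shift now [-1.   -0.    0.03] turn -0.12 shift after turn [-1.   -0.    0.03]
bed xy mm [-1.4503e+02  7.0000e-02] F bed [-0.71 -0.14 -0.89] T [-0.023 -0.04  -0.011] gap 0.025506612787457507
```

View pics/comp1.png

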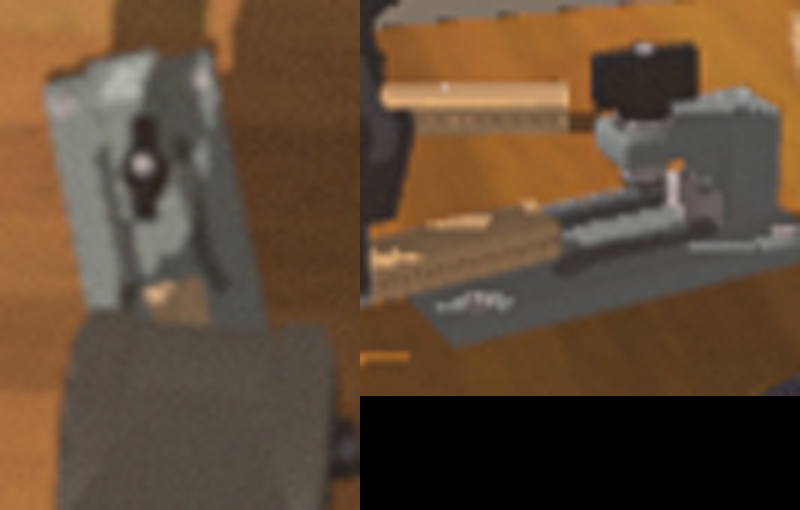

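The strip's front end, at comp (143-205, 283), sits centred between the rail mouths at (125,305) and (222,290). I'll advance, watching the force.

```bash
python3 -m jog '[[[20,-0.1,0,0.02,-0.1],[20,-0.1,0,0,0],[20,-0.1,0,0,0],[20,-0.1,0,0,0],[20,-0.1,0,0,0],[20,-0.1,0,0,0],[20,-0.1,0,0,0],[20,-0.1,0,0,0]]]'
python3 -c "
from h import *;from rig import bot
bed(bot,-.08,0,.0325)"
```

```text
clock: 9.83
eef_pos: [0.4943, 0.0379, 0.0325]
tool_rot: [-0.122, 0.993, 0.0, 0.0]
force: [0.2, -0.3, -0.5]
finger_gap: 0.025
gripper_force: 29.9
t 9.8333 pos [0.4943 0.0379 0.0325] yaw -165.99 q7 1.87 tilt [0. 0.]
shift now [-1.84 -0.    0.  ] turn -0.04 shift after turn [-1.84 -0.    0.  ]
bed xy mm [-1.2611e+02  7.0000e-02] F bed [ 0.13 -0.39 -0.5 ] T [-0.019 -0.015  0.046] gap 0.024963036515718063
```

Past the taper with no contact. Continuing.

```bash
python3 -m jog '[[[20,-0.1,0,0,0],[20,-0.1,0,0,0],[20,-0.1,0,0,0],[20,-0.1,0,0,0],[20,-0.1,0,0,0],[20,-0.1,0,0,0],[20,-0.1,0,0,0],[20,-0.1,0,0,0]]]'
python3 -c "
from h import *;from rig import bot
bed(bot,-.08,0,.0325)"
python3 -m jog '[[[20,-0.1,0,0,0],[20,-0.1,0,0,0],[20,-0.1,0,0,0],[20,-0.1,0,0,0],[20,-0.1,0,0,0],[20,-0.05,0,0,0],[20,-0.05,0,0,0],[20,0,0,0,0]]]'
python3 -c "
from h import *;from rig import bot
bed(bot,-.08,0,.0325)"
```

```text
clock: 10.5
eef_pos: [0.5137, 0.0427, 0.0325]
tool_rot: [-0.122, 0.993, 0.0, 0.0]
force: [0.1, -0.2, -0.4]
finger_gap: 0.0251
gripper_force: 29.9
t 10.5 pos [0.5137 0.0427 0.0325] yaw -165.99 q7 1.87 tilt [0. 0.]
shift now [-1.05  0.    0.  ] turn -0.04 shift after turn [-1.05 -0.    0.  ]
bed xy mm [-1.062e+02  2.000e-02] F bed [ 0.   -0.19 -0.36] T [-0.057  0.047 -0.064] gap 0.025089784594964137
clock: 11.17
eef_pos: [0.5283, 0.0464, 0.0326]
tool_rot: [-0.122, 0.993, 0.0, 0.0]
force: [0.3, -0.1, -0.4]
finger_gap: 0.0252
gripper_force: 29.9
t 11.1667 pos [0.5283 0.0464 0.0326] yaw -165.98 q7 1.87 tilt [0. 0.]
shift now [-0.44 -0.    0.  ] turn -0.04 shift after turn [-0.44 -0.    0.  ]
bed xy mm [-9.112e+01  3.000e-02] F bed [ 0.26 -0.19 -0.41] T [0.007 0.031 0.   ] gap 0.02520312857577087
```

```bash
python3 -m jog '[[[20,-0.03,0,0,0],[20,-0.03,0,0,0],[20,-0.03,0,0,0],[20,-0.03,0,0,0],[20,-0.03,0,0,0],[20,-0.03,0,0,0],[20,-0.03,0,0,0],[20,-0.02,0,0,0]]]'
python3 -m jog '[[[20,-0.01,0,0,0],[20,-0.01,0,0,0],[20,-0.01,0,0,0],[20,-0.01,0,0,0],[20,-0.01,0,0,0],[20,-0.01,0,0,0],[20,-0.01,0,0,0],[20,-0.01,0,0,0]]]'
python3 -c "
from h import *;from rig import bot
bed(bot,-.08,0,.0325)"
```

```text
clock: 11.83
eef_pos: [0.5337, 0.0477, 0.0326]
tool_rot: [-0.122, 0.993, 0.0, 0.0]
force: [0.9, -0.7, -0.9]
finger_gap: 0.025
gripper_force: 29.9
clock: 12.5
eef_pos: [0.5356, 0.0482, 0.0326]
tool_rot: [-0.122, 0.993, 0.0, 0.0]
force: [0.3, -0.7, -0.6]
finger_gap: 0.0252
gripper_force: 29.9
t 12.5 pos [0.5356 0.0482 0.0326] yaw -165.99 q7 1.86 tilt [0. 0.]
shift now [-0.15 -0.    0.  ] turn -0.04 shift after turn [-0.15 -0.    0.  ]
bed xy mm [-8.364e+01  3.000e-02] F bed [ 0.16 -0.71 -0.61] T [-0.035  0.022  0.021] gap 0.02515691267497518
```

```bash
python3 -m jog '[[[20,-0.01,0,0,0],[20,-0.01,0,0,0],[20,-0.01,0,0,0],[20,-0.01,0,0,0],[20,-0.01,0,0,0],[20,-0.01,0,0,0],[20,-0.01,0,0,0],[20,-0.01,0,0,0]]]'
python3 -m jog '[[[20,-0.01,0,0,0],[20,-0.01,0,0,0],[20,-0.01,0,0,0],[20,-0.01,0,0,0],[20,-0.01,0,0,0],[20,-0.01,0,0,0],[20,-0.01,0,0,0],[20,-0.01,0,0,0]]]'
python3 -c "
from h import *;from rig import bot
bed(bot,-.08,0,.0325)"
```

```text
clock: 13.17
eef_pos: [0.5375, 0.0487, 0.0326]
tool_rot: [-0.122, 0.993, 0.0, 0.0]
force: [0.1, 0.0, -1.1]
finger_gap: 0.0249
gripper_force: 29.9
clock: 13.83
eef_pos: [0.5394, 0.0492, 0.0326]
tool_rot: [-0.122, 0.993, 0.0, 0.0]
force: [-0.1, -1.1, -1.1]
finger_gap: 0.0248
gripper_force: 29.9
t 13.8333 pos [0.5394 0.0492 0.0326] yaw -165.99 q7 1.86 tilt [0. 0.]
shift now [ 0.01 -0.    0.  ] turn -0.04 shift after turn [ 0.01 -0.    0.  ]
bed xy mm [-7.964e+01  1.000e-02] F bed [-0.39 -1.06 -1.13] T [-0.022  0.048  0.017] gap 0.024823017512432245
```

```bash
python3 -m jog '[[[20,-0.01,0,0,0],[20,-0.01,0,0,0],[20,-0.01,0,0,0],[20,-0.01,0,0,0],[20,-0.01,0,0,0],[20,-0.01,0,0,0],[20,-0.01,0,0,0],[20,-0.01,0,0,0]]]'
python3 -c "
from h import *;from rig import bot
bed(bot,-.08,0,.0325)"
```

```text
clock: 14.5
eef_pos: [0.5408, 0.0495, 0.0324]
tool_rot: [-0.122, 0.993, 0.0, -0.001]
force: [-1.2, -0.1, 0.7]
finger_gap: 0.0251
gripper_force: 30.0
t 14.5 pos [0.5408 0.0495 0.0324] yaw -165.99 q7 1.86 tilt [-0.001 -0.   ]
shift now [ 0.07  0.   -0.  ] turn -0.05 shift after turn [ 0.07  0.   -0.  ]
bed xy mm [-78.26  -0.  ] F bed [-1.17  0.22  0.65] T [-0.104  0.339 -0.058] gap 0.025149870759091652
```

```bash
python3 -m jog '[[[20,-0.01,0,0,0],[20,-0.01,0,0,0],[20,-0.01,0,0,0],[20,-0.01,0,0,0],[20,0,0,0,0],[20,0,0,0,0],[20,0,0,0,0],[20,0,0,0,0]]]'
python3 -c "
from h import *;from rig import bot
bed(bot,-.08,0,.0325)"
```

```text
clock: 15.17
eef_pos: [0.5409, 0.0496, 0.0321]
tool_rot: [-0.122, 0.993, 0.0, -0.002]
force: [-4.9, -0.9, 0.3]
finger_gap: 0.0247
gripper_force: 30.1
t 15.1667 pos [0.5409 0.0496 0.0321] yaw -166.0 q7 1.86 tilt [-0.003 -0.   ]
shift now [ 0.07 -0.   -0.01] turn -0.05 shift after turn [ 0.07 -0.   -0.01]
bed xy mm [-7.817e+01  5.000e-02] F bed [-4.94  0.29  0.26] T [-0.176  0.983 -0.02 ] gap 0.024715198692168937
```

The strip is in contact with the stop at bed x = -78.2, about 5 N, which is where it should be home. I'll lower the small gap onto the bed, then release.

```bash
python3 -m jog '[[[20,0,0,0.01,0],[20,0,0,0.01,0],[20,0,0,0.01,0],[20,0,0,0.01,0],[20,0,0,0.01,0],[20,0,0,0.01,0],[20,0,0,0.01,0],[20,0,0,0,0]]]'
python3 -c "
from h import *;from rig import bot
bed(bot,-.08,0,.0325)"
```

```text
clock: 15.83
eef_pos: [0.5409, 0.0496, 0.0304]
tool_rot: [-0.122, 0.993, 0.0, -0.001]
force: [-5.4, -0.8, 1.6]
finger_gap: 0.025
gripper_force: 30.1
t 15.8333 pos [0.5409 0.0496 0.0304] yaw -166.01 q7 1.86 tilt [-0.003 -0.   ]
shift now [ 0.08 -0.   -0.08] turn -0.06 shift after turn [ 0.08 -0.   -0.08]
bed xy mm [-78.11   0.11] F bed [-5.4   0.54  1.63] T [-0.179  0.974 -0.087] gap 0.025014867239376487
```

```bash
python3 -m jog '[[[20,0.015,0,0,0],[20,0,0,0,0],[30,0,0,0,0],[35,0,0,0,0],[40,0,0,0,0],[45,0,0,0,0],[45,0,0,0,0],[45,0,0,0,0]]]'
python3 -m jog '[[[45,0,0,-0.2,0],[45,0,0,-0.4,0],[45,0,0,-0.6,0],[45,0,0,-0.6,0],[45,0,0,-0.6,0],[45,0,0,-0.6,0],[45,0,0,-0.6,0],[45,0,0,-0.4,0]]]'
python3 -m jog '[[[45,0.4,0,-0.2,0],[45,0.8,0,0,0],[45,1,0,0,0],[45,0.5,0,0,0],[45,0,0,0,0],[45,0,0,0,0],[45,0,0,0,0],[45,0,0,0,0]]]'
python3 - <<'E'
from h import *;from rig import bot
bed(bot,0,0,.13)
T=bot.read_camera("top");S=bot.read_camera("side");w=wrist(bot)
q=(.6167,.0685,0,.2453)
c=place([[-.1,.013,.028],[-.1,-.013,.028],[-.1,-.013,.012],[-.1,.013,.012],[-.05,-.013,.028]],*q)
print("pred wrist",np.round(proj(c,w)).tolist());print("side",np.round(((proj(c,S)-[290,175])*5)).tolist())
cv2.imwrite("pics/w3.png",w["color"][:,:,::-1])
B=cv2.resize(S["color"][175:255,290:380],None,fx=5,fy=5,interpolation=cv2.INTER_CUBIC)
W=cv2.resize(w["color"],None,fx=.55,fy=.55,interpolation=cv2.INTER_AREA)
o=np.zeros((400,450+352,3),np.uint8)[:,:800];o[:,:450]=B;o[:220,450:]=W[:220,:350]
cv2.imwrite("pics/comp2.png",o[:,:,::-1])
E
```

```text
clock: 16.5
eef_pos: [0.5425, 0.0499, 0.031]
tool_rot: [-0.122, 0.993, 0.0, 0.001]
force: [0.4, 0.4, -1.5]
finger_gap: 0.0451
gripper_force: 0.0
clock: 17.17
eef_pos: [0.5429, 0.0498, 0.1332]
tool_rot: [-0.122, 0.993, 0.0, 0.002]
force: [0.1, 0.9, -0.2]
finger_gap: 0.0449
gripper_force: 0.0
clock: 17.83
eef_pos: [0.4773, 0.0338, 0.136]
tool_rot: [-0.122, 0.993, -0.0, 0.0]
force: [-0.3, 0.4, 0.0]
finger_gap: 0.0451
gripper_force: 0.0
t 17.8333 pos [0.4773 0.0338 0.136 ] yaw -165.96 q7 1.77 tilt [0.001 0.   ]
shift now [-5.75 -0.    0.24] turn -0.02 shift after turn [-5.75 -0.01  0.24]
bed xy mm [-143.64    0.15] F bed [-0.15  0.44  0.01] T [-0.035  0.021 -0.009] gap 0.045115966413548786
pred wrist [[333.0, 247.0], [303.0, 247.0], [303.0, 239.0], [332.0, 239.0], [303.0, 296.0]]
side [[54.0, 210.0], [78.0, 232.0], [79.0, 264.0], [55.0, 241.0], [177.0, 209.0]]
```

View pics/comp2.png

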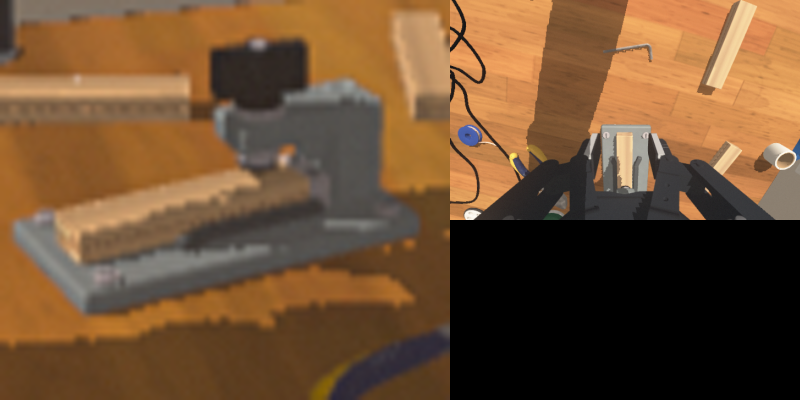

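The strip lies flat. Its tail corners at comp (54,210) and (80,232) match the predicted home position. I'll give a gentle closed-finger nudge on the tail to make sure it is seated.

```bash
python3 -m jog '[[[0,0,0,0.5,0],[0,0.1,0,0.6,0],[0,0.1,0,0.6,0],[0,0,0,0.6,0],[0,0,0,0.6,0],[0,0,0,0.6,0],[0,0,0,0.4,0],[0,0,0,0.2,0]]]'
python3 -m jog '[[[0,-0.2,0,0.06,0],[0,-0.2,0,0,0],[0,-0.2,0,0,0],[0,-0.2,0,0,0],[0,-0.2,0,0,0],[0,-0.05,0,0,0],[0,-0.05,0,0,0],[0,-0.05,0,0,0]]]'
python3 -c "
from h import *;from rig import bot
bed(bot,-.112,0,.032)"
```

```text
clock: 18.65
eef_pos: [0.471, 0.0322, 0.0319]
tool_rot: [-0.122, 0.993, -0.0, -0.001]
force: [-0.1, -0.4, -0.0]
finger_gap: -0.0
gripper_force: 0.0
clock: 19.32
eef_pos: [0.4996, 0.0392, 0.0319]
tool_rot: [-0.122, 0.993, 0.0, 0.0]
force: [0.7, 0.1, 0.9]
finger_gap: 0.0
gripper_force: 0.0
t 19.3167 pos [0.4996 0.0392 0.0319] yaw -165.99 q7 1.87 tilt [-0.  0.]
shift now [-0.35 -0.   -0.  ] turn -0.04 shift after turn [-0.35 -0.   -0.  ]
bed xy mm [-1.2075e+02  5.0000e-02] F bed [ 0.69 -0.09  0.92] T [-0.009  0.008  0.027] gap 1.285512894438755e-06
```

```bash
python3 -m jog '[[[0,-0.04,0,0,0],[0,-0.04,0,0,0],[0,-0.04,0,0,0],[0,-0.04,0,0,0],[0,-0.04,0,0,0],[0,-0.04,0,0,0],[0,-0.04,0,0,0],[0,-0.04,0,0,0]]]'
python3 -m jog '[[[0,-0.01,0,0,0],[0,-0.01,0,0,0],[0,-0.01,0,0,0],[0,-0.01,0,0,0],[0,-0.01,0,0,0],[0,-0.01,0,0,0],[0,-0.01,0,0,0],[0,-0.01,0,0,0]]]'
python3 -c "
from h import *;from rig import bot
bed(bot,-.112,0,.032)"
```

```text
clock: 19.98
eef_pos: [0.5074, 0.0412, 0.0318]
tool_rot: [-0.122, 0.993, 0.0, 0.0]
force: [-0.4, -0.4, 0.6]
finger_gap: -0.0003
gripper_force: 0.0
clock: 20.65
eef_pos: [0.5092, 0.0416, 0.0318]
tool_rot: [-0.122, 0.993, 0.0, 0.0]
force: [0.2, -0.5, 0.4]
finger_gap: -0.0001
gripper_force: 0.0
t 20.65 pos [0.5092 0.0416 0.0318] yaw -165.99 q7 1.87 tilt [0. 0.]
shift now [ 0.05 -0.   -0.01] turn -0.04 shift after turn [ 0.05 -0.   -0.01]
bed xy mm [-1.1079e+02  2.0000e-02] F bed [ 0.08 -0.54  0.35] T [ 0.018  0.007 -0.009] gap -6.302203319971112e-05
```

```bash
python3 -m jog '[[[0,-0.01,0,0,0],[0,-0.01,0,0,0],[0,-0.01,0,0,0],[0,-0.01,0,0,0],[0,-0.01,0,0,0],[0,-0.01,0,0,0],[0,-0.01,0,0,0],[0,-0.01,0,0,0]]]'
python3 -c "
from h import *;from rig import bot
bed(bot,-.112,0,.032)"
```

```text
clock: 21.32
eef_pos: [0.5099, 0.0418, 0.0316]
tool_rot: [-0.122, 0.993, 0.0, -0.001]
force: [-4.2, -0.9, 3.8]
finger_gap: -0.0001
gripper_force: 2.3
t 21.3167 pos [0.5099 0.0418 0.0316] yaw -166.0 q7 1.87 tilt [-0.003 -0.   ]
shift now [ 0.08 -0.   -0.02] turn -0.05 shift after turn [ 0.08 -0.   -0.02]
bed xy mm [-1.1006e+02  4.0000e-02] F bed [-4.27  0.18  3.81] T [-0.16   0.93  -0.001] gap -6.994025036375915e-05
```

Contact again at -110.1, firm. The strip is home. Now back off and measure the knob heading.

```bash
python3 -m jog '[[[0,0.2,0,0,0],[0,0.3,0,-0.3,0],[0,0.3,0,-0.8,0],[40,0,0,-1,0],[50,0,0,-1,0],[50,0,0,-1,0],[50,0,0,-1,0],[50,0,0,-0.9,0]]]'
python3 -m jog '[[[50,-0.4,0,-0.3,0],[50,-0.8,0,-0.3,0],[50,-0.8,0,0,0],[50,-0.8,0,0,0],[50,-0.8,0,0,0],[50,-0.8,0,0,0],[50,-0.5,0,0,0],[50,-0.2,0,0,0]]]'
python3 - <<'E'
from h import *;from rig import bot
bed(bot,0,0,.2)
w=wrist(bot);k=proj(place([[0,0,.095]],.6167,.0685,0,.2453),w)[0];print("knob px",k)
g=cv2.cvtColor(w["color"],cv2.COLOR_RGB2GRAY)
x0,y0=int(k[0])-60,int(k[1])-60
o=w["color"][y0:y0+120,x0:x0+120];cv2.imwrite("pics/k.png",cv2.resize(o,None,fx=4,fy=4)[:,:,::-1])
m=(g[y0:y0+120,x0:x0+120]<55).astype(np.uint8);n,l,st,ce=cv2.connectedComponentsWithStats(m)
for i in range(1,n):
    if st[i,4]>80:
        p=np.argwhere(l==i)[:,::-1].astype(np.float32);print(st[i],ce[i]+[x0,y0],cv2.minAreaRect(p))
a=cv2.imread("pics/top0.png");gg=cv2.resize(cv2.cvtColor(a[155:180,288:310],cv2.COLOR_BGR2GRAY),None,fx=4,fy=4,interpolation=cv2.INTER_CUBIC)
p=np.argwhere(gg<45)[:,::-1].astype(np.float32);print("top",len(p),cv2.minAreaRect(p),np.linalg.eigh(np.cov(p.T)))
E
```

```text
clock: 21.98
eef_pos: [0.492, 0.0371, 0.184]
tool_rot: [-0.122, 0.993, 0.0, 0.001]
force: [0.1, -0.0, 0.9]
finger_gap: 0.0498
gripper_force: 0.0
clock: 22.65
eef_pos: [0.6171, 0.0688, 0.1972]
tool_rot: [-0.122, 0.992, -0.0, 0.001]
force: [0.2, 0.0, 0.3]
finger_gap: 0.0504
gripper_force: 0.0
t 22.65 pos [0.6171 0.0688 0.1972] yaw -165.95 q7 1.79 tilt [0.003 0.   ]
shift now [ 0.02 -0.01 -0.11] turn -0.0 shift after turn [ 0.02 -0.01 -0.11]
bed xy mm [0.47 0.24] F bed [ 0.18 -0.01  0.31] T [0.05  0.046 0.041] gap 0.05036446042464186
knob px [317.49718651 200.98855643]
[ 50  29  15  32 132] [313.01515152 185.86363636] ((56.900001525878906, 44.30000305175781), (8.221921920776367, 32.88768768310547), 18.434946060180664)
[  1 104  10  16 108] [263.69444444 252.91666667] ((5.5, 111.5), (15.0, 9.0), 90.0)
top 810 ((45.16999816894531, 52.81000518798828), (25.73868751525879, 64.91241455078125), 8.130102157592773) EighResult(eigenvalues=array([ 33.01816203, 355.67185002]), eigenvectors=array([[-0.99997849,  0.00655962],
       [ 0.00655962,  0.99997849]]))
```

View pics/k.png

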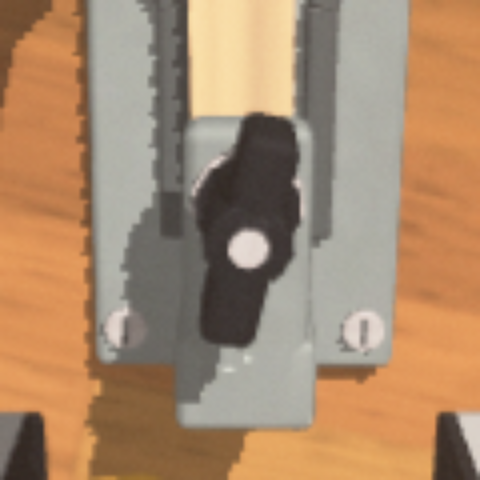

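The knob hub is at crop (248,249), px (319,202), about 1 mm off the prediction. The bar leans about 11.5° clockwise from the tool x. The strip lies centred under the arm. I'll align and descend.

```bash
python3 -m jog '[[[45,-0.02,0.04,0,5.8],[45,0,0,0.3,5.9],[45,0,0,0.7,0],[45,0,0,0.8,0],[45,0,0,0.9,0],[45,0,0,0.8,0],[45,0,0,0.5,0],[45,0,0,0.2,0]]]'
python3 -c "
from h import *;from rig import bot
go(bot,.6163,.0695,.084,182.3)"
```

```text
clock: 23.37
eef_pos: [0.6136, 0.0689, 0.0901]
tool_rot: [-0.02, 1.0, -0.0, -0.002]
force: [0.6, 0.1, 0.2]
finger_gap: 0.0451
gripper_force: 0.0
t 23.3667 pos [0.6136 0.0689 0.0901] yaw -177.7 q7 1.65 tilt [-0.003 -0.   ]
shift now [-0.11  0.02  0.24] turn -0.0 shift after turn [-0.11  0.02  0.24]
```

```bash
python3 -m jog '[[[45,-0.06,0.02,0.12,0],[45,-0.05,0,0.12,0],[45,0,0,0,0],[30,0,0,0,0],[20,0,0,0,0],[8,0,0,0,0],[8,0,0,0,0],[8,0,0,0,0]]]' 60
python3 -m jog '[[[8,0,0,0,0],[8,0,0,0,0],[8,0,0,0,0],[8,0,0,0,0],[8,0,0,0,0],[8,0,0,0,0],[8,0,0,0,0],[8,0,0,0,0]]]'
python3 -c "
from h import *;from rig import bot
bed(bot,0,0,.084)"
```

```text
clock: 24.03
eef_pos: [0.619, 0.0705, 0.0868]
tool_rot: [-0.02, 1.0, 0.001, 0.001]
force: [-0.7, 0.8, 4.9]
finger_gap: 0.0109
gripper_force: 59.4
clock: 24.7
eef_pos: [0.619, 0.0705, 0.0868]
tool_rot: [-0.02, 1.0, 0.001, 0.001]
force: [-1.6, 2.5, 5.8]
finger_gap: 0.0109
gripper_force: 59.5
t 24.7 pos [0.619  0.0705 0.0868] yaw -177.7 q7 1.65 tilt [0.001 0.001]
shift now [ 0.09 -0.08  0.11] turn -11.75 shift after turn [ 0.11 -0.05  0.11]
bed xy mm [2.68 1.36] F bed [-0.96  2.83  5.79] T [ 0.288  0.223 -0.174] gap 0.010888519880522536
```

```bash
cat > k.py <<'E'
from h import *;from rig import bot
s=bot.read_state(); X=R.from_quat(s["tool_rot"]).apply([1,0,0]); a=(182.3-np.degrees(np.arctan2(X[1],X[0]))+30)%360-30
T=[];F=[]
print("cw deg %.2f Tz %.3f q7 %.2f t %.1f"%(a,s["ft_torque"][2],s["joint_positions"][6],s["clock"]),"xyz",np.round(s["eef_pos"],4),"F",np.round(s["force"],1),"T",np.round(s["ft_torque"],2))
E
python3 -m jog '[[[8,0.04,0,0,2],[8,0,0,0,2],[8,0,0,0,2],[8,0,0,0,2],[8,0,0,0,2],[8,0,0,0,2],[8,0,0,0,2],[8,0,0,0,2]]]' >/dev/null; python3 k.py
python3 -m jog '[[[8,0,0,0,2],[8,0,0,0,2],[8,0,0,0,2],[8,0,0,0,2],[8,0,0,0,2],[8,0,0,0,2],[8,0,0,0,2],[8,0,0,0,2]]]' >/dev/null; python3 k.py
```

```text
cw deg 15.99 Tz 0.227 q7 1.41 t 25.4 xyz [0.6188 0.0701 0.0867] F [1.3 0.5 4.5] T [ 0.12 -0.17  0.23]
cw deg 32.00 Tz 0.220 q7 1.17 t 26.0 xyz [0.6187 0.0696 0.0868] F [ 1.1 -0.3  4.1] T [ 0.01 -0.03  0.22]
```

```bash
for i in 1; do :; done
python3 -m jog '[[[8,0,0,0,1],[8,0,0,0,1],[8,0,0,0,1],[8,0,0,0,1],[8,0,0,0,1],[8,0,0,0,1],[8,0,0,0,1],[8,0,0,0,1]]]' >/dev/null; python3 k.py
python3 -m jog '[[[8,0,0,0,1],[8,0,0,0,1],[8,0,0,0,1],[8,0,0,0,1],[8,0,0,0,1],[8,0,0,0,1],[8,0,0,0,1],[8,0,0,0,1]]]' >/dev/null; python3 k.py
python3 -m jog '[[[8,0,0,0,1],[8,0,0,0,1],[8,0,0,0,1],[8,0,0,0,1],[8,0,0,0,1],[8,0,0,0,1],[8,0,0,0,1],[8,0,0,0,1]]]' >/dev/null; python3 k.py
python3 -m jog '[[[8,0,0,0,1],[8,0,0,0,1],[8,0,0,0,1],[8,0,0,0,1],[8,0,0,0,1],[8,0,0,0,1],[8,0,0,0,1],[8,0,0,0,1]]]' >/dev/null; python3 k.py
```

```text
cw deg 39.98 Tz 0.188 q7 1.05 t 26.7 xyz [0.6185 0.0695 0.0867] F [1.6 0.5 5.9] T [-0.05 -0.04  0.19]
cw deg 47.99 Tz 0.160 q7 0.94 t 27.4 xyz [0.6184 0.0693 0.0867] F [1.  0.4 5.2] T [-0.05  0.02  0.16]
cw deg 56.00 Tz 0.242 q7 0.82 t 28.0 xyz [0.6182 0.0692 0.0867] F [-0.8 -0.9  7. ] T [-0.12  0.07  0.24]
cw deg 64.00 Tz 0.212 q7 0.70 t 28.7 xyz [0.618  0.069  0.0867] F [-0.9  0.3  6.6] T [-0.15  0.15  0.21]
```

```bash
python3 -m jog '[[[8,0,0,0,0.75],[8,0,0,0,0.75],[8,0,0,0,0.75],[8,0,0,0,0.75],[8,0,0,0,0.75],[8,0,0,0,0.75],[8,0,0,0,0.75],[8,0,0,0,0.75]]]' >/dev/null; python3 k.py
python3 -m jog '[[[8,0,0,0,0.75],[8,0,0,0,0.75],[8,0,0,0,0.75],[8,0,0,0,0.75],[8,0,0,0,0.75],[8,0,0,0,0.75],[8,0,0,0,0.75],[8,0,0,0,0.75]]]' >/dev/null; python3 k.py
python3 -m jog '[[[8,0,0,0,0.75],[8,0,0,0,0.75],[8,0,0,0,0.75],[8,0,0,0,0.75],[8,0,0,0,0.75],[8,0,0,0,0.75],[8,0,0,0,0.75],[8,0,0,0,0.75]]]' >/dev/null; python3 k.py
python3 -m jog '[[[8,0,0,0,0.75],[8,0,0,0,0.75],[8,0,0,0,0.75],[8,0,0,0,0.75],[8,0,0,0,0.75],[8,0,0,0,0.75],[8,0,0,0,0.75],[8,0,0,0,0.75]]]' >/dev/null; python3 k.py
```

```text
cw deg 69.99 Tz 0.222 q7 0.61 t 29.4 xyz [0.6179 0.069  0.0868] F [-1.3 -0.6  6.7] T [-0.2   0.27  0.22]
cw deg 75.99 Tz 0.204 q7 0.53 t 30.0 xyz [0.6177 0.0689 0.0867] F [-1.5 -0.4  6.8] T [-0.14  0.28  0.2 ]
cw deg 82.00 Tz 0.245 q7 0.44 t 30.7 xyz [0.6176 0.0689 0.0867] F [-1.2 -1.9  8. ] T [-0.15  0.31  0.25]
cw deg 88.00 Tz 0.214 q7 0.35 t 31.4 xyz [0.6175 0.0688 0.0868] F [-2.  -0.3  8.2] T [-0.13  0.43  0.21]
```

```bash
python3 -m jog '[[[8,0,0,0,0.75],[8,0,0,0,0.75],[8,0,0,0,0.75],[8,0,0,0,0.75],[8,0,0,0,0.75],[8,0,0,0,0.75],[8,0,0,0,0.75],[8,0,0,0,0.75]]]' >/dev/null; python3 k.py
python3 -m jog '[[[8,0,0,0,0.75],[8,0,0,0,0.75],[8,0,0,0,0.75],[8,0,0,0,0.75],[8,0,0,0,0.75],[8,0,0,0,0.75],[8,0,0,0,0.75],[8,0,0,0,0.75]]]' >/dev/null; python3 k.py
python3 -m jog '[[[8,0,0,0,0.75],[8,0,0,0,0.75],[8,0,0,0,0.75],[8,0,0,0,0.75],[8,0,0,0,0.75],[8,0,0,0,0.75],[8,0,0,0,0.75],[8,0,0,0,0.75]]]' >/dev/null; python3 k.py
python3 -m jog '[[[8,0,0,0,0.75],[8,0,0,0,0.75],[8,0,0,0,0.75],[8,0,0,0,0.75],[8,0,0,0,0.75],[8,0,0,0,0.75],[8,0,0,0,0.75],[8,0,0,0,0.75]]]' >/dev/null; python3 k.py
```

```text
cw deg 93.98 Tz 0.325 q7 0.26 t 32.0 xyz [0.6173 0.0688 0.0867] F [-1.9 -0.5  8. ] T [-0.18  0.54  0.33]
cw deg 99.97 Tz 0.298 q7 0.18 t 32.7 xyz [0.6171 0.0688 0.0867] F [-2.3  0.6  8.6] T [-0.13  0.56  0.3 ]
cw deg 105.97 Tz 0.292 q7 0.09 t 33.4 xyz [0.617  0.0689 0.0867] F [-3.8  0.5  9.2] T [-0.09  0.7   0.29]
cw deg 111.97 Tz 0.304 q7 0.00 t 34.0 xyz [0.6168 0.0689 0.0867] F [-4.1 -0.1  9.9] T [-0.04  0.77  0.3 ]
```

```bash
python3 -m jog '[[[8,0,0,0,1],[8,0,0,0,1],[8,0,0,0,1],[8,0,0,0,1],[8,0,0,0,1],[8,0,0,0,1],[8,0,0,0,1],[8,0,0,0,1]]]' >/dev/null; python3 k.py
python3 -m jog '[[[8,0,0,0,1],[8,0,0,0,1],[8,0,0,0,1],[8,0,0,0,1],[8,0,0,0,1],[8,0,0,0,1],[8,0,0,0,1],[8,0,0,0,1]]]' >/dev/null; python3 k.py
python3 -m jog '[[[8,0,0,0,1],[8,0,0,0,1],[8,0,0,0,1],[8,0,0,0,1],[8,0,0,0,1],[8,0,0,0,1],[8,0,0,0,1],[8,0,0,0,1]]]' >/dev/null; python3 k.py
python3 -m jog '[[[8,0,0,0,1],[8,0,0,0,1],[8,0,0,0,1],[8,0,0,0,1],[8,0,0,0,1],[8,0,0,0,1],[8,0,0,0,1],[8,0,0,0,1]]]' >/dev/null; python3 k.py
```

```text
cw deg 119.97 Tz 0.266 q7 -0.12 t 34.7 xyz [0.6166 0.069  0.0867] F [-4.6  0.5  9.7] T [-0.11  0.9   0.27]
cw deg 127.97 Tz 0.302 q7 -0.23 t 35.4 xyz [0.6164 0.0691 0.0867] F [-4.7  0.4 10.7] T [0.01 0.94 0.3 ]
cw deg 135.97 Tz 0.382 q7 -0.35 t 36.0 xyz [0.6162 0.0692 0.0867] F [-5.6  0.5 10.5] T [0.05 1.01 0.38]
cw deg 143.96 Tz 0.373 q7 -0.47 t 36.7 xyz [0.6161 0.0694 0.0867] F [-5.6  0.5 11.6] T [0.16 1.06 0.37]
```

```bash
python3 -m jog '[[[8,0,0,0,0.75],[8,0,0,0,0.75],[8,0,0,0,0.75],[8,0,0,0,0.75],[8,0,0,0,0.75],[8,0,0,0,0.75],[8,0,0,0,0.75],[8,0,0,0,0.75]]]' >/dev/null; python3 k.py
python3 -m jog '[[[8,0,0,0,0.75],[8,0,0,0,0.75],[8,0,0,0,0.75],[8,0,0,0,0.75],[8,0,0,0,0.75],[8,0,0,0,0.75],[8,0,0,0,0.75],[8,0,0,0,0.75]]]' >/dev/null; python3 k.py
python3 -m jog '[[[8,0,0,0,0.75],[8,0,0,0,0.75],[8,0,0,0,0.75],[8,0,0,0,0.75],[8,0,0,0,0.75],[8,0,0,0,0.75],[8,0,0,0,0.75],[8,0,0,0,0.75]]]' >/dev/null; python3 k.py
cat > fit.py <<'E'
import numpy as np
D=np.array([(16,.227),(32,.22),(40,.188),(48,.16),(56,.242),(64,.212),(70,.222),(76,.204),(82,.245),(88,.214),(94,.325),(100,.298),(106,.292),(112,.304),(120,.266),(128,.302),(136,.382),(144,.373)])
r=np.radians
for t in range(76,126,3):
    x=r(D[:,0]-t); m=np.clip(x/.2,0,1)*.11+.04*np.clip(x-.2,0,None)
    b=np.mean(D[:,1]-m); print(t,round(b,3),"free",round(np.sum((D[:,1]-m-b)**2)*1e4,1),"b=.2",round(np.sum((D[:,1]-m-.2)**2)*1e4,1))
E
python3 fit.py
```

```text
cw deg 149.95 Tz 0.343 q7 -0.56 t 37.4 xyz [0.616  0.0695 0.0867] F [-5.3 -0.2 10.8] T [0.17 1.14 0.34]
cw deg 155.94 Tz 0.407 q7 -0.65 t 38.0 xyz [0.616  0.0697 0.0867] F [-5.8  2.  11.5] T [0.19 1.19 0.41]
cw deg 161.94 Tz 0.403 q7 -0.74 t 38.7 xyz [0.6159 0.0699 0.0867] F [-6.7  1.3 11.6] T [0.28 1.22 0.4 ]
76 0.192 free 234.5 b=.2 245.4
79 0.196 free 199.1 b=.2 201.8
82 0.2 free 182.7 b=.2 182.7
85 0.204 free 172.5 b=.2 175.3
88 0.208 free 191.4 b=.2 202.9
91 0.212 free 223.9 b=.2 248.2
94 0.216 free 282.4 b=.2 325.8
97 0.219 free 289.2 b=.2 354.4
100 0.223 free 321.0 b=.2 414.7
103 0.226 free 323.0 b=.2 446.7
106 0.23 free 350.8 b=.2 511.4
109 0.232 free 358.7 b=.2 545.0
112 0.236 free 356.5 b=.2 586.2
115 0.238 free 337.2 b=.2 592.6
118 0.24 free 322.9 b=.2 615.8
121 0.243 free 317.8 b=.2 654.3
124 0.245 free 322.3 b=.2 688.0
```

The fit gives touch at about 85° (±3°), so the target is about 175.5°.

```bash
python3 -m jog '[[[8,0,0,0,2],[8,0,0,0,2],[8,0,0,0,2],[8,0,0,0,2],[8,0,0,0,2],[8,0,0,0,2],[8,0,0,0,1.5],[8,0,0,0,0]]]' >/dev/null; python3 k.py
python3 -m jog '[[[8,0,0,0,0],[8,0,0,0,0],[8,0,0,0,0],[30,0,0,0,0],[40,0,0,0,0],[40,0,0,0,0],[40,0,0,0,0],[40,0,0,0,0]]]'
python3 k.py
```

```text
cw deg 175.45 Tz 0.219 q7 -0.94 t 39.4 xyz [0.6158 0.0702 0.0867] F [-7.3  2.7 12.5] T [0.44 1.26 0.22]
clock: 40.03
eef_pos: [0.6173, 0.0697, 0.0854]
tool_rot: [0.998, 0.059, -0.0, 0.0]
force: [-0.9, -0.1, -0.1]
finger_gap: 0.04
gripper_force: 0.0
cw deg 175.49 Tz 0.017 q7 -0.94 t 40.0 xyz [0.6173 0.0697 0.0854] F [-0.9 -0.1 -0.1] T [-0.02 -0.08  0.02]
```

Released. Rise clear, then check the knob angle and strip numerically.

```bash
python3 -m jog '[[[40,0,0,-0.2,0],[40,0,0,-0.5,0],[40,0,0,-0.8,0],[40,0,0,-0.9,0],[40,0,0,-0.9,0],[40,0,0,-0.8,0],[40,0,0,-0.4,0],[40,0,0,0,0]]]'
python3 - <<'E'
from h import *;from rig import bot
w=wrist(bot);k=proj([[.617,.0693,.095]],w)[0];print(k)
x0,y0=int(k[0])-45,int(k[1])-45
g=cv2.cvtColor(w["color"],cv2.COLOR_RGB2GRAY)[y0:y0+90,x0:x0+90]
n,l,st,ce=cv2.connectedComponentsWithStats((g<70).astype(np.uint8))
for i in range(1,n):
    if st[i,4]>150:
        p=np.argwhere(l==i)[:,::-1].astype(np.float32);e=np.linalg.eigh(np.cov(p.T))[1][:,1];print(st[i],ce[i],"axis from vertical deg",np.degrees(np.arctan2(e[0],e[1])),cv2.minAreaRect(p))
S=bot.read_camera("side")
a=cv2.imread("pics/side0.png")
cv2.imwrite("pics/end_side.png",S["color"][:,:,::-1])
# strip tail: light pixels near the predicted tail corner, side view, compared with prediction
c=place([[-.1,-.013,.028],[-.1,.013,.028]],.6167,.0685,0,.2453);print("pred tail",proj(c,S))
hsv=cv2.cvtColor(S["color"],cv2.COLOR_RGB2HSV)[195:235,290:350]
m=((hsv[...,1]>50)&(hsv[...,0]<25)).astype(np.uint8);n,l,st,ce=cv2.connectedComponentsWithStats(m)
print([ (st[i]+[290,195,0,0,0]).tolist() for i in range(1,n) if st[i,4]>60])
s=bot.read_state();print(s["clock"],s["force"])
E
```

```text
clock: 40.7
eef_pos: [0.6189, 0.0692, 0.2015]
tool_rot: [0.998, 0.059, 0.003, -0.0]
force: [1.1, -1.3, -0.9]
finger_gap: 0.0399
gripper_force: 0.0
[315.0748297  201.96925988]
[ 59   0  17  67 349] [65.2034384  34.75358166] axis from vertical deg 7.55700480091726 ((64.89209747314453, 33.1904182434082), (67.07892608642578, 9.485908508300781), 80.2475814819336)
[ 22   3  14  69 243] [28.65843621 42.97119342] axis from vertical deg 8.065564618489164 ((29.042688369750977, 36.83788299560547), (68.57801055908203, 9.319900512695312), 85.46223449707031)
[ 32  13  26  58 753] [45.45816733 36.72244356] axis from vertical deg 4.476422368353088 ((43.846153259277344, 40.76923370361328), (25.10286521911621, 56.08921813964844), 11.309932708740234)
pred tail [[305.62915541 221.47967533]
 [300.83202609 216.94292502]]
[[290, 195, 60, 40, 1556], [320, 227, 30, 8, 122]]
40.8 [-0.46267403 -0.20662032 -0.93362034]
```

```bash
python3 -c "
from rig import bot
print(bot.sign_off())"
```

```text
the job is handed in; nothing more can be done
None
```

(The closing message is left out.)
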